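# Clear and open the specimen tote's gate

### The arm

A 6-joint arm with a two-finger parallel gripper is mounted at the origin on the work surface. World frame = base frame: x ahead of the robot, y to its left, z up, the work surface at z = 0. Lengths are in mm, angles in rad, forces in N, time in s.
With the tool pointing down it reaches from about 350 to 875 mm from the base axis. Payload 4.2 kg.
Tool frame: the origin (TCP) lies midway between the tips of the shut fingers; the grasp point (between the pads) lies 19 mm behind it (arm.hold_point_z is the distance from the TCP to the grasp point, in mm); z points along the fingers, y is the line along which they close (so a half turn about z gives the same grasp; the last joint's range is limited). The gripper opens to 85 mm and grips with 20 to 120 N. Pads are 22 mm wide; open, the fingers measure 114 mm over their backs; the gripper's body (76 mm by 85 mm) begins 54 mm behind the grasp point. The pads swing forward as they close: fully open they stand 13 mm farther back than shut.
Start: joints at [0.259, 0.385, 0.008, 0, -1.194, -0.259], TCP at [624.979, 0.025, 231.312] pointing down, gripper open.
Joint ranges: [-3.14, 3.14], [-1.21, 2.06], [-1.07, 1.41], [-3.16, 2.05], [-2.99, -0.16], [-3.1, 3.1]. Speed limits (rad/s): [2.79, 2.79, 3.14, 3.14, 3.14, 3.14].

### API

Orientations are given as a unit quaternion [x, y, z, w].
In Python, from bench import arm, vision gives the robot as it stands. The module is installed in compiled form; this text tells all that it offers.
- The arm moves only by the tool servo_tool, never from a script. Its argument "plan" is a list of rows, each a list of 7 numbers: the shift along the world's x, y, z each as a share of 300 mm, from -1 to 1, then the turn, a rotation vector about the world's x, y, z each as a share of 2 rad, from -1 to 1, then the opening, from 0 (shut) to 1 (fully open). A call has 1 to 20 rows; each row shifts and turns the commanded pose from where the row before left it; what a row does not reach is not made up. A row lasts 1/8 s, in which the tool goes at most 62.5 mm and 10.7 degrees, less where a joint would pass 70% of its speed; a pose out of reach is approached as far as the arm can. A call with a number of a shift or a turn outside -1 to 1 is refused whole. A call with a gripper value outside its range is refused whole. The fingers move at their own pace and stop on an object; the grip force is fixed at half the most. Time passes only in rows, so rows that do not move let the fingers close. It gives the time, the measured TCP pose, the force, the opening and the grip force at its end, in the units of the state.
- arm.read_state(): the state, without advancing time (a new reading comes with each control period).
- vision.get_image(name): name is "scene" or "side" or "wrist"; returns a dict with "image" (480x640x3 uint8, red, green, blue), "z_map" (480x640 float32, mm along the optical axis (not along the pixel's ray), 0 where there is no reading), "K" (3x3 intrinsics, pixels), "D" ([k1, k2, p1, p2, k3] as OpenCV has them; the pictures are not rectified), "world_to_cam" (4x4, takes a point from world to camera coordinates); the wrist camera has in their place "mount" (4x4, takes a point from camera to tool coordinates, whose origin is the TCP and whose axes are the flange's). Camera axes: x right, y down, z forward; pixel columns grow to the right and rows downward; lengths in mm; the calibration is good to about 2 mm. A picture is of the moment at which its call begins: read the wrist's pose just before it.
- arm.job_done(): hands the job in; it is judged then, once.
The state is a dict: "clock": time; "joints": joint angles; "joint_vel": joint speeds; "joint_efforts": joint torques, N m; "position": TCP position; "ee_rot": TCP orientation; "contact_force": force on the tool from outside, world axes, zero at the start; "wrist_torque": the same for the moment, N m; "gripper_width": finger opening in mm; "grasp_force": force on a finger pad.
Only numpy, scipy, OpenCV 4.12 (cv2) and the standard library are available. Lean on these libraries where they do the work, as an engineer would, in place of code of your own. Each camera call takes 0.05 s, during which the arm holds its last target. There are 200 camera calls.

### The job

First clear the gate's swing in front of the specimen tote: stand the loose specimen jar upright in the tray that already holds a jar, and lay the loose highlighter in the tray that holds a pen. Then pinch the tote's main catch so that the gate springs onto its safety catch, let the main catch go, pinch the safety catch on the gate and swing the gate past its detent until it stands about square to the tote's front. Finish while still holding the gate wide open, as it springs back if let go, and leave everything else on the desk where it is.

Things in the scene. Friction and masses are not known exactly. Their poses are not given: they have to be found in the camera images.
- tote: Grey plastic tote, 300 long x 200 deep x 170 high, open at the top, fixed to the desk, a rack of capped tubes inside. Origin: centre of its underside; z up; x from its gate side (front, nearest the robot) to its back, y along the front to the left as seen from the robot. The gate closes a window in the front, under a rim bar whose top is at height 170.
- gate (a joint): Opening angle of the gate (rad): 0 shut, stop at 1.9; opens towards the robot, clockwise from above (its yaw decreases). Once the main catch is released it springs by itself to about 0.2, where the safety catch stops it. The detent lies between 0.45 and 1.0 and takes about 0.6 N m to pass (3.5 N at the safety catch); let go from further open, the gate swings back onto it, to about 1.0.
- gate_panel: The gate: grey ribbed panel 203 wide x 156 high x 8 thick, 10 above the desk. Origin on the hinge axis at desk level. Its z is up; its y axis points from the free edge to the hinge, so the panel runs along -y from 3 to 206; its x is normal to the panel, pointing into the tote. It turns with the gate and carries the safety catch.
- gate_hinge (a point): Point on the gate's hinge axis (fixed, upright) at height 170, near the left end of the tote's front. The hinge spring (0.3 N m per rad) urges the gate to about 0.5 rad: it pushes the shut gate open and pulls the wide gate back.
- main_grip (a point): Middle of the main catch's two upright black tabs, height 204, on the tote's front rim 75 from the hinge axis; fixed, axes as the tote's. The tabs are 48 apart over their outer faces along y, 20 wide along x, 5 thick, 177 to 223 high; hooks and keepers lie below 187. Each tab is sprung (4 to 8 N) and moves 8 towards the other: pinched fully they are 32 over their faces.
- safety_grip (a point): Middle of the safety catch's two upright black tabs, height 204, on the gate's top edge 170 from the hinge axis; moves with the gate, axes as the gate panel's. Tabs like the main catch's, 173 to 219 high: 48 over their outer faces along the panel's y, 32 when pinched fully, 20 wide along x, same springs. Pinched, it is also the grip by which to swing the gate.
- main_left (a joint): Travel of the main catch's tab on the hinge side (m): 0 at rest, 0.008 fully pinched; it holds the gate until about 0.005. Springs back.
- main_right (a joint): Travel of the main catch's other tab, likewise. Both must be in together to free the gate.
- safety_left (a joint): Travel of the safety catch's tab on the hinge side (m): 0 at rest, 0.008 fully pinched; it holds the gate at about 0.2 rad until about 0.005. Springs back.
- safety_right (a joint): Travel of the safety catch's other tab, likewise. Both must be in together to let the gate pass.
- jar: Loose specimen jar with a white ribbed screw cap, 49 in diameter at the cap, 38 to 45 below it, 62 high (cap: 46 to 62), about 70 g, standing on the desk in front of the gate. Origin: centre of its underside, z up.
- highlighter: Loose flat dark highlighter pen, 105 long (x, cap at +x), 24 wide (y), 16 thick (z), about 30 g, lying on the desk in front of the gate. Origin: centre of its underside (x from -52 to +54).
- jar_tray: Pale plastic tray for specimen jars, the shorter and deeper one: outside 150 (x) x 130 (y) x 40 high, walls and floor 4, fixed. Origin: centre of its underside. A stored jar stands in its corner at about x +45, y +35.
- pen_tray: Pale plastic tray for pens, the longer and shallower one: outside 190 (x) x 110 (y) x 25 high, walls and floor 4, fixed. Origin: centre of its underside. A stored pen lies along its +y wall, at about y +42.
- stored_jar: Specimen jar already in the jar tray, like the loose one. Leave it.
- stored_pen: Pen already in the pen tray, 130 x 10 x 10. Leave it.
- stapler: Bystander: black stapler, 130 x 36 x 46. Leave it.
- thermometer: Bystander: white forehead thermometer lying on its side, about 140 x 36 x 43. Leave it.
- sanitizer: Bystander: pump bottle of hand sanitizer, 62 in diameter, 163 high. Leave it.
- tape_dispenser: Bystander: black tape dispenser, 120 x 50 x 78. Leave it.

How it is judged (in metres and radians):
On the way, in this order (a step that is already met when the one before it is completed fails the run):
1. with the gate still shut, the jar stands in the jar tray and the highlighter lies in the pen tray, both let go (x of jar in the frame of jar_tray between -0.055 and 0.055 m and y of jar in the frame of jar_tray between -0.045 and 0.045 m and z of jar in the frame of jar_tray below 0.012 m and angle between jar's own z axis and vertical below 0.15 rad and x of highlighter in the frame of pen_tray between -0.06 and 0.06 m and y of highlighter in the frame of pen_tray between -0.05 and 0.05 m and z of highlighter in the frame of pen_tray below 0.024 m and angle between highlighter's own x axis and vertical between 1.3 and 1.84 rad and contact force between the fingers and jar below 0.05 N and contact force between the fingers and highlighter below 0.05 N and linear speed of each of jar, highlighter below 0.03 m/s and value of joint gate below 0.05 rad), for 0.2 s.
2. the gate has sprung onto its safety catch and the main catch is let go (value of joint gate between 0.12 and 0.25 rad and value of joint each of main_left, main_right below 0.002 m), for 0.2 s.
3. both tabs of the safety catch are pinched while the gate is still near its ajar position (value of joint gate between 0.1 and 0.35 rad and value of joint each of safety_left, safety_right above 0.005 m), for 0.05 s.
4. the gate is swung past its detent (value of joint gate above 1.1 rad), for 0.1 s.
At the end, for the whole second after the job is handed in: Through the last second the fingers hold the gate still (over 1 N on gate or safety catch) more than 1.35 rad open; the jar stands upright (0.15 rad) on the jar tray's floor and the highlighter lies level (0.27 rad) inside the pen tray, both let go and at rest (value of joint gate above 1.35 rad and contact force between the fingers and gate_panel above 1 N and velocity of joint gate between -0.1 and 0.1 rad/s and x of jar in the frame of jar_tray between -0.055 and 0.055 m and y of jar in the frame of jar_tray between -0.045 and 0.045 m and z of jar in the frame of jar_tray below 0.012 m and angle between jar's own z axis and vertical below 0.15 rad and x of highlighter in the frame of pen_tray between -0.06 and 0.06 m and y of highlighter in the frame of pen_tray between -0.05 and 0.05 m and z of highlighter in the frame of pen_tray below 0.024 m and angle between highlighter's own x axis and vertical between 1.3 and 1.84 rad and linear speed of each of jar, highlighter below 0.03 m/s and contact force between the fingers and jar below 0.05 N and contact force between the fingers and highlighter below 0.05 N); the arm keeps its last pose, push and grip.
It fails at once if the stapler, thermometer, sanitizer or tape dispenser is shifted by more than 25 mm (distance of any of stapler, thermometer, sanitizer, tape_dispenser from where it was at the start of the episode above 0.025 m).
It fails at once if the stored jar or the stored pen is shifted by more than 40 mm (distance of any of stored_jar, stored_pen from where it was at the start of the episode above 0.04 m).
It also fails if it takes over 72 s, if anything falls off the work surface, if the arm or the gripper's body presses on something with over 40 N, if the wrist force passes 120 N, or if a joint passes its speed limit or range.

## Working session

There is one attempt and no reset: what is moved stays moved. The work goes in short steps, Python scripts to look and compute and a tool call to move; the robot and the scene stay as the last step left them, time stands still between calls to the robot, and variables do not carry over. Pictures are saved under pics/ and viewed, at most 10 in all, crops included, and the job is handed in when it is done.

Besides the shell and the picture viewer there is one more tool, called after "Request:" as name(argument=value, ...), one argument or row to a line, values as JSON. servo_tool: Moves the arm, as the interface text tells. Its arguments: {"type":"object","properties":{"plan":{"type":"array"}},"required":["plan"]}

```bash
mkdir -p pics
cat > h.py <<'E'
import numpy as np, cv2
from bench import arm, vision
from scipy.spatial.transform import Rotation as R
def cam(n):
    s=arm.read_state(); d=vision.get_image(n)
    if n=='wrist':
        T=np.eye(4);T[:3,:3]=R.from_quat(s['ee_rot']).as_matrix();T[:3,3]=s['position']
        d['c2w']=T@d['mount']
    else: d['c2w']=np.linalg.inv(d['world_to_cam'])
    return d
def ray(d,uv):
    p=cv2.undistortPoints(np.array(uv,float).reshape(-1,1,2),np.array(d['K'],float),np.array(d['D'],float)).reshape(-1,2)
    v=np.c_[p,np.ones(len(p))]
    return d['c2w'][:3,3],v@d['c2w'][:3,:3].T
def onplane(d,uv,z):
    o,v=ray(d,uv); return o+v*((z-o[2])/v[:,2])[:,None]
def cloud(d):
    h,w=d['z_map'].shape
    u,v=np.meshgrid(np.arange(w),np.arange(h))
    o,r=ray(d,np.c_[u.ravel(),v.ravel()])
    return (o+r*d['z_map'].reshape(-1,1)).reshape(h,w,3)
def save(n,im): cv2.imwrite('pics/'+n+'.png',im[:,:,::-1])
E
python3 - <<'E'
from h import *
import pickle
for n in ['scene','side','wrist']:
    d=cam(n); save(n+'0',d['image']); pickle.dump(d,open(n+'0.pkl','wb'))
    print(n,d['c2w'].round(2).tolist(), (d['z_map']>0).mean())
print(arm.read_state())
E
```

```text
scene [[-0.84, 0.46, -0.29, 981.29], [0.54, 0.7, -0.46, 691.23], [-0.0, -0.55, -0.84, 1378.9], [0.0, 0.0, 0.0, 1.0]] 0.99615234375
side [[1.0, -0.07, 0.06, 467.63], [-0.09, -0.62, 0.78, -800.31], [-0.01, -0.79, -0.62, 769.42], [0.0, 0.0, 0.0, 1.0]] 0.9959830729166667
wrist [[-1.0, 0.0, -0.0, 625.01], [0.0, 0.95, 0.3, -77.99], [0.0, 0.3, -0.95, 373.08], [0.0, 0.0, 0.0, 1.0]] 0.995888671875
{'clock': 0.15, 'joints': array([ 2.58635374e-01,  3.85362446e-01,  6.91894510e-03, -3.43952325e-04,
       -1.19398552e+00, -2.58590758e-01]), 'joint_vel': array([-0.00154387, -0.00152844,  0.00286991,  0.00193567, -0.00036652,
        0.00134477]), 'joint_efforts': array([-6.03353892e-04, -3.92678475e+01,  1.88581592e+01,  4.18858320e+00,
       -3.39302780e-03,  5.70479813e-06]), 'position': array([6.24554742e+02, 3.34217910e-02, 2.30476476e+02]), 'ee_rot': array([-7.07077472e-01,  7.07135600e-01,  5.48611456e-04, -6.25304064e-04]), 'contact_force': array([ 0.34637606, -0.26689077,  0.28857078]), 'wrist_torque': array([-0.02791667, -0.00399349,  0.02879316]), 'grasp_force': 0.0, 'gripper_width': 85.42556237647024}
```

View pics/scene0.png

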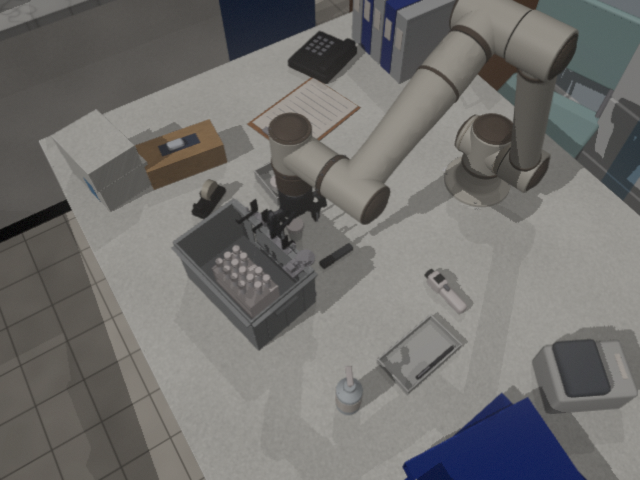

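View pics/side0.png

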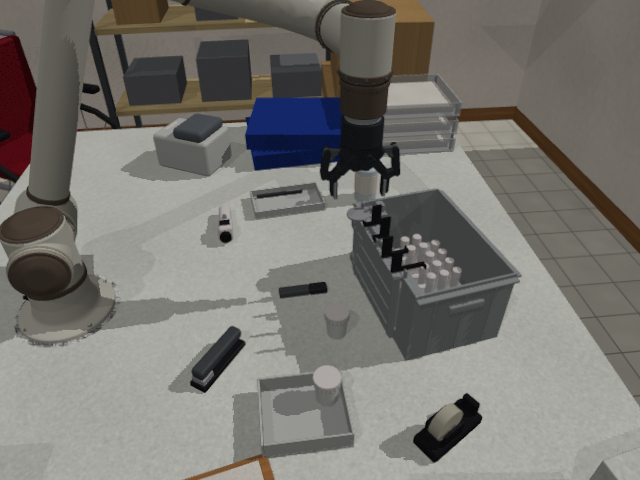

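View pics/wrist0.png

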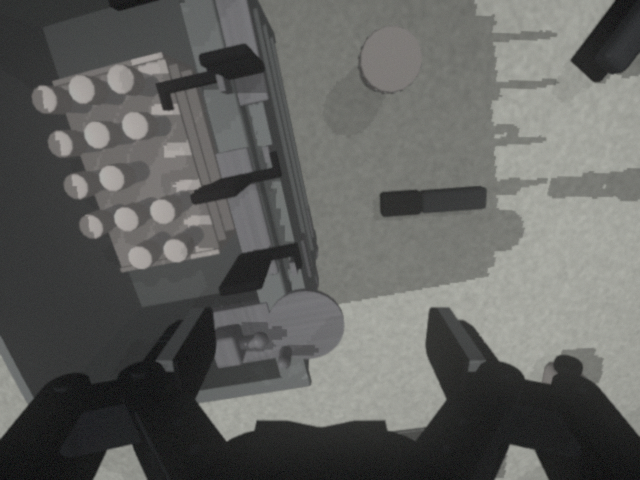

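The scene view shows pen tray (420,352), thermometer (445,290), sanitizer (348,395), and the arm hides the jar tray. The side view shows the jar tray (305,412) with its stored jar, loose jar (337,320), highlighter (303,290) and black tabs (375–400,215–265). In the wrist view, the jar cap is at (391,59), the highlighter at (433,201) and the tabs at (230,60), (235,180) and (265,265).

```bash
cat > m.py <<'E'
from h import *
import pickle
D={n:pickle.load(open(n+'0.pkl','rb')) for n in ['scene','side','wrist']}
C={n:cloud(D[n]) for n in D}
def blobs(n,mask,minA=60):
    k,l,s,c=cv2.connectedComponentsWithStats(mask.astype(np.uint8))
    for i in range(1,k):
        if s[i,4]<minA: continue
        P=C[n][l==i]; q=P[:,:2].astype(np.float32); r=cv2.minAreaRect(q)
        print(n,'px',c[i].round(),'A',s[i,4],'z',np.percentile(P[:,2],[5,50,95]).round(),'rect c',np.round(r[0],1),'sz',np.round(r[1]),'ang',round(r[2],1))
def win(n,x0,x1,y0,y1,z0,z1):
    P=C[n]; return (P[...,0]>x0)&(P[...,0]<x1)&(P[...,1]>y0)&(P[...,1]<y1)&(P[...,2]>z0)&(P[...,2]<z1)
for n in D:
    P=C[n]; g=D[n]['image'].astype(int).max(2)
    print('--desk z',n,np.median(P[win(n,300,600,-200,300,-10,8)][:,2]))
    print('tops jar z 50-72'); blobs(n,win(n,300,720,-500,150,52,72))
    print('trays 15-46'); blobs(n,win(n,300,700,-500,500,12,46),150)
    print('high dark'); blobs(n,win(n,450,800,-300,200,188,228)&(g<75),40)
    print('rim'); blobs(n,win(n,450,1000,-300,300,155,180),200)
E
python3 m.py
```

```text
--desk z scene -0.6525877572300942
tops jar z 50-72
scene px [206. 156.] A 160 z [53. 63. 71.] rect c [ 665.  -482.6] sz [ 14. 109.] ang 87.3
scene px [273. 183.] A 64 z [56. 65. 69.] rect c [ 550.2 -283.7] sz [47. 17.] ang 70.7
scene px [295. 225.] A 185 z [54. 61. 65.] rect c [ 571.  -120.7] sz [49. 40.] ang 17.5
scene px [243. 228.] A 70 z [54. 62. 70.] rect c [ 695.  -186.4] sz [22. 62.] ang 37.3
scene px [271. 248.] A 103 z [53. 62. 71.] rect c [665.6 -93.1] sz [  7. 128.] ang 11.5
scene px [302. 301.] A 95 z [53. 63. 71.] rect c [677.5  92.7] sz [86.  9.] ang 11.4
trays 15-46
scene px [211. 161.] A 222 z [14. 31. 44.] rect c [ 655.1 -481.8] sz [17. 91.] ang 83.8
scene px [266. 181.] A 291 z [14. 31. 42.] rect c [ 558.1 -317.8] sz [143.  55.] ang 70.8
scene px [268. 254.] A 377 z [14. 26. 44.] rect c [670.3 -95.8] sz [ 13. 236.] ang 11.6
scene px [335. 255.] A 237 z [12. 16. 21.] rect c [513.6  -2.2] sz [105.  26.] ang 4.0
scene px [445. 290.] A 684 z [16. 32. 44.] rect c [333.8 252.9] sz [ 40. 142.] ang 4.5
scene px [420. 354.] A 673 z [13. 21. 27.] rect c [497.6 351.2] sz [194
[... 2759 characters left out ...]
z [193. 222. 224.] rect c [669.3 -50.8] sz [20.  6.] ang 11.5
wrist px [246. 275.] A 1445 z [191. 214. 223.] rect c [661.   -8.6] sz [20.  6.] ang 9.0
rim
wrist px [132.   4.] A 209 z [174. 176. 180.] rect c [ 714.3 -136. ] sz [21.  1.] ang 10.3
wrist px [218.  26.] A 3472 z [168. 170. 171.] rect c [ 675.2 -124.5] sz [34. 35.] ang 10.5
wrist px [238. 122.] A 5449 z [164. 170. 176.] rect c [672.1 -76.4] sz [54. 51.] ang 15.5
wrist px [262. 217.] A 3516 z [161. 172. 174.] rect c [657.5 -28.1] sz [34. 44.] ang 11.5
wrist px [277. 335.] A 10625 z [162. 171. 173.] rect c [656.6  56.3] sz [130.  83.] ang 74.5
wrist px [ 18. 355.] A 2243 z [156. 164. 170.] rect c [842.5  71. ] sz [19. 86.] ang 11.1
```

Request:
servo_tool(
  plan=[
    [-0.182, 0, 0, 0, 0, 0, 1],
    [0, -0.143, 0, 0, 0, 0, 1],
    [0, -0.143, 0, 0, 0, 0, 1],
    [0, -0.143, -0.1, 0, 0, 0, 1],
    [0, 0, -0.18, 0, 0, 0, 1],
    [0, 0, -0.18, 0, 0, 0, 1],
    [0, 0, 0, 0, 0, 0, 1],
    [0, 0, 0, 0, 0, 0, 1],
  ],
)

```text
clock: 1.15
position: [572.0, -128.7, 95.2]
ee_rot: [0.707, -0.707, 0.001, -0.001]
contact_force: [0.5, -0.1, 1.1]
gripper_width: 85.4
grasp_force: 0.0
```

Run:
```python
from h import *
import pickle
s=arm.read_state();print(s['clock'],s['position'],s['joints'])
d=cam('side'); pickle.dump(d,open('side0.pkl','wb')); d=cam('scene'); pickle.dump(d,open('scene0.pkl','wb'))
import m
W=pickle.load(open('wrist0.pkl','rb'))
print('disc',onplane(W,[(305,325),(345,325),(305,290)],172))
# triangulate jar cap centre: wrist blob & side blob
def tri(d1,p1,d2,p2):
    o1,v1=ray(d1,[p1]);o2,v2=ray(d2,[p2]);A=np.c_[v1[0],-v2[0]];t=np.linalg.lstsq(A,o2-o1,rcond=None)[0]
    a=o1+t[0]*v1[0];b=o2+t[1]*v2[0];return (a+b)/2,np.linalg.norm(a-b)
print('hl tri',tri(W,(433,201),m.D['side'],(303,288)))
```

```text
1.15 [ 571.96892835 -128.74404802   95.18295931] [ 0.05518309  0.44832884 -0.26796021  0.00131802 -0.85163274 -0.05494292]
--desk z scene -0.6736952543245707
tops jar z 50-72
scene px [206. 156.] A 164 z [54. 62. 71.] rect c [ 663.9 -484.6] sz [ 14. 110.] ang 84.8
scene px [294. 225.] A 230 z [54. 61. 65.] rect c [ 571.3 -124.5] sz [53. 47.] ang 57.6
scene px [243. 228.] A 69 z [54. 61. 70.] rect c [ 694.6 -186.5] sz [23. 60.] ang 37.1
scene px [271. 248.] A 97 z [53. 62. 71.] rect c [665.9 -91.1] sz [  5. 133.] ang 10.8
scene px [302. 302.] A 93 z [53. 62. 70.] rect c [676.8  93.6] sz [84. 10.] ang 10.8
trays 15-46
scene px [211. 162.] A 228 z [14. 28. 44.] rect c [ 654.5 -483.2] sz [16. 91.] ang 88.3
scene px [264. 178.] A 253 z [14. 31. 42.] rect c [ 557.2 -327.6] sz [132.  55.] ang 67.1
scene px [268. 254.] A 373 z [13. 25. 43.] rect c [671.1 -95.7] sz [ 13. 234.] ang 11.3
scene px [335. 255.] A 229 z [12. 16. 20.] rect c [515.   -2.2] sz [107.  26.] ang 3.6
scene px [445. 290.] A 673 z [17. 32. 44.] rect c [335.9 253. ] sz [ 39. 141.] ang 1.9
scene px [420. 355.] A 719 z [13. 20
[... 3287 characters left out ...]
 sz [21.  1.] ang 10.3
wrist px [218.  26.] A 3472 z [168. 170. 171.] rect c [ 675.2 -124.5] sz [34. 35.] ang 10.5
wrist px [238. 122.] A 5449 z [164. 170. 176.] rect c [672.1 -76.4] sz [54. 51.] ang 15.5
wrist px [262. 217.] A 3516 z [161. 172. 174.] rect c [657.5 -28.1] sz [34. 44.] ang 11.5
wrist px [277. 335.] A 10625 z [162. 171. 173.] rect c [656.6  56.3] sz [130.  83.] ang 74.5
wrist px [ 18. 355.] A 2243 z [156. 164. 170.] rect c [842.5  71. ] sz [19. 86.] ang 11.1
disc [[634.25666416  40.41161244 172.        ]
 [609.43795046  40.47889714 172.        ]
 [633.9104824   16.56453217 172.        ]]
hl tri (array([512.16154007,  -5.77338213,  13.42553265]), np.float64(0.5377187186990298))
```

Request:
servo_tool(
  plan=[
    [-0.003, 0, -0.1, 0, 0, 0, 1],
    [0, 0, -0.12, 0, 0, 0, 1],
    [0, 0, 0, 0, 0, 0, 1],
    [0, 0, 0, 0, 0, 0, 0],
    [0, 0, 0, 0, 0, 0, 0],
    [0, 0, 0, 0, 0, 0, 0],
    [0, 0, 0, 0, 0, 0, 0],
    [0, 0, 0, 0, 0, 0, 0],
  ],
)

```text
clock: 2.25
position: [570.8, -128.8, 29.7]
ee_rot: [0.707, -0.707, 0.001, -0.001]
contact_force: [-0.8, -0.5, 4.7]
gripper_width: 47.6
grasp_force: 60.8
```

Request:
servo_tool(
  plan=[
    [0, 0, 0.16, 0, 0, 0, 0],
    [0, 0, 0.16, 0, 0, 0, 0],
    [-0.08, -0.16, 0, 0, 0, 0, 0],
    [-0.08, -0.16, 0, 0, 0, 0, 0],
    [-0.08, -0.16, 0, 0, 0, 0, 0],
    [-0.08, -0.16, 0, 0, 0, 0, 0],
    [-0.02, -0.048, 0, 0, 0, 0, 0],
    [0, 0, 0, 0, 0, 0, 0],
    [0, 0, 0, 0, 0, 0, 0],
  ],
)

```text
clock: 3.38
position: [468.0, -334.4, 123.6]
ee_rot: [0.707, -0.707, 0.0, -0.0]
contact_force: [-0.2, -0.1, -1.2]
gripper_width: 47.6
grasp_force: 62.1
```

Run:
```python
from h import *
s=arm.read_state();print(s['clock'],s['position'],s['gripper_width'],s['contact_force'])
d=cam('side'); P=cloud(d)
save('side1',d['image'])
m=(abs(P[...,0]-469)<60)&(abs(P[...,1]+335)<60)&(P[...,2]>60)&(P[...,2]<110)
print(np.percentile(P[m],[1,50,99],axis=0).round(1))
```

```text
3.375 [ 468.03637387 -334.36172538  123.60223672] 47.644532704243694 [-0.16370146 -0.07263923 -1.1748282 ]
[[ 449.3 -353.7   61. ]
 [ 514.4 -300.9   67.4]
 [ 528.9 -275.8  109.6]]
```

View pics/side1.png

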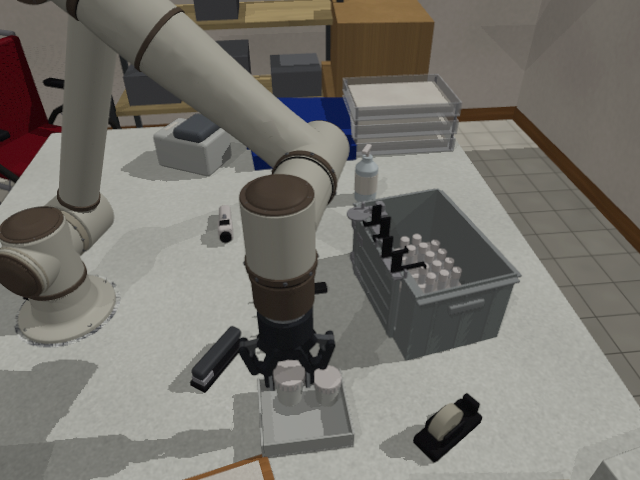

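The jar hangs over the tray at (288,385), and the stored jar beside it at (328,385) is untouched.

Request:
servo_tool(
  plan=[
    [0, 0, -0.15, 0, 0, 0, 0],
    [0, 0, -0.1, 0, 0, 0, 0],
    [0, 0, -0.03, 0, 0, 0, 0],
    [0, 0, -0.01, 0, 0, 0, 0],
    [0, 0, 0, 0, 0, 0, 0],
  ],
)

```text
clock: 4.05
position: [468.5, -335.2, 37.4]
ee_rot: [0.707, -0.707, 0.001, -0.0]
contact_force: [0.4, 0.5, -0.7]
gripper_width: 47.2
grasp_force: 62.1
```

Request:
servo_tool(
  plan=[
    [0, 0, -0.01, 0, 0, 0, 0],
    [0, 0, -0.003, 0, 0, 0, 0],
    [0, 0, 0, 0, 0, 0, 0],
    [0, 0, 0, 0, 0, 0, 0.76],
    [0, 0, 0, 0, 0, 0, 0.76],
    [0, 0, 0, 0, 0, 0, 0.76],
    [0, 0, 0.1, 0, 0, 0, 0.76],
    [0, 0, 0.15, 0, 0, 0, 1],
    [0, 0, 0.15, 0, 0, 0, 1],
    [0, 0, 0, 0, 0, 0, 1],
  ],
)

```text
clock: 5.3
position: [469.8, -336.2, 156.6]
ee_rot: [0.707, -0.707, 0.004, -0.002]
contact_force: [0.4, 0.2, -0.4]
gripper_width: 85.4
grasp_force: 0.0
```

Run:
```python
from h import *
s=arm.read_state();print(s['clock'],s['position'],s['gripper_width'],s['contact_force'],s['joints'])
d=cam('side'); P=cloud(d)
m=(abs(P[...,0]-469)<38)&(abs(P[...,1]+335)<40)&(P[...,2]>52)&(P[...,2]<80)
print(np.percentile(P[m],[1,50,99],axis=0).round(1))
m=(abs(P[...,0]-532)<38)&(abs(P[...,1]+282)<40)&(P[...,2]>52)&(P[...,2]<80)
print(np.percentile(P[m],[1,50,99],axis=0).round(1))
```

```text
5.3 [ 469.75495572 -336.166642    156.59682047] 85.42104402334071 [ 0.39161207  0.19877325 -0.42335202] [-0.34035918  0.36468569 -0.22399016  0.00108166 -0.97319734  0.34035225]
[[ 444.1 -359.6   53.1]
 [ 467.4 -339.8   65.3]
 [ 491.  -312.8   68.5]]
[[ 509.  -306.3   52.7]
 [ 532.5 -287.2   66. ]
 [ 555.6 -259.9   69. ]]
```

Request:
servo_tool(
  plan=[
    [0.014, 0.11, 0, 0, 0, 0.0825, 1],
    [0.014, 0.11, 0, 0, 0, 0.0825, 1],
    [0.014, 0.11, 0, 0, 0, 0.0825, 1],
    [0.014, 0.11, 0, 0, 0, 0.0825, 1],
    [0.014, 0.11, 0, 0, 0, 0.0825, 1],
    [0.014, 0.11, 0, 0, 0, 0.0825, 1],
    [0.014, 0.11, 0, 0, 0, 0.0825, 1],
    [0.014, 0.11, 0, 0, 0, 0.0825, 1],
    [0.014, 0.11, 0, 0, 0, 0.0825, 0.6],
    [0.014, 0.11, 0, 0, 0, 0.0825, 0.6],
    [0, 0, 0, 0, 0, 0, 0.6],
    [0, 0, 0, 0, 0, 0, 0.6],
  ],
)

```text
clock: 6.85
position: [508.6, -5.4, 151.3]
ee_rot: [0.999, 0.039, -0.001, 0.0]
contact_force: [-0.3, -1.1, 0.4]
gripper_width: 51.5
grasp_force: 0.0
```

```bash
cat > st.py <<'E'
from h import *
s=arm.read_state();r=R.from_quat(s['ee_rot']).as_matrix()
print('t',s['clock'],'pos',s['position'].round(1),'w',round(s['gripper_width'],1),'F',s['contact_force'].round(1),'j',s['joints'].round(2))
print('closing yaw',np.degrees(np.arctan2(-r[1,1],-r[0,1])).round(2),'tilt xy',r[:2,2].round(4))
E
python3 st.py
python3 - <<'E'
from h import *
d=cam('wrist'); P=cloud(d); g=d['image'].astype(int).max(2)
m=(P[...,2]>10)&(P[...,2]<22)&(abs(P[...,0]-512)<75)&(abs(P[...,1]+6)<40)
k,l,s,c=cv2.connectedComponentsWithStats(m.astype(np.uint8)); i=1+np.argmax(s[1:,4])
print(s[i],cv2.minAreaRect(P[l==i][:,:2].astype(np.float32)))
d=cam('scene');P=cloud(d);g=d['image'].astype(int).max(2)
m=(g<80)&(P[...,2]>0)&(P[...,2]<25)&(abs(P[...,0]-497)<90)&(abs(P[...,1]-351)<55)
print(m.sum(),P[m].mean(0),cv2.minAreaRect(P[m][:,:2].astype(np.float32)))
E
```

```text
t 6.85 pos [508.6  -5.4 151.3] w 51.5 F [-0.3 -1.1  0.4] j [ 0.31  0.27 -0.39 -0.   -0.92  1.34]
closing yaw 94.48 tilt xy [-0.0026 -0.0006]
[ 304  156   32  129 3709] ((511.4929504394531, -5.551013946533203), (104.1580581665039, 23.8314208984375), 5.133066177368164)
160 [475.20780808 391.69917691  12.37878996] ((477.6408386230469, 391.5277404785156), (128.9827423095703, 10.410392761230469), 7.236250877380371)
```

Request:
servo_tool(
  plan=[
    [0.01, 0, -0.18, 0, 0, 0, 0.6],
    [0, 0, -0.18, 0, 0, 0, 0.6],
    [0, 0, -0.07, 0, 0, 0.003, 0.6],
    [0, 0, 0, 0, 0, 0, 0.6],
    [0, 0, 0, 0, 0, 0, 0.6],
  ],
)

```text
clock: 7.58
position: [513.4, -5.3, 24.4]
ee_rot: [0.999, 0.042, 0.001, -0.0]
contact_force: [-0.0, 0.3, -0.3]
gripper_width: 51.2
grasp_force: 0.0
```

```bash
python3 st.py
```

```text
t 7.575 pos [513.4  -5.3  24.4] w 51.2 F [-0.   0.3 -0.3] j [ 0.31  0.45 -0.51  0.   -0.6   1.35]
closing yaw 94.84 tilt xy [0.0019 0.0003]
```

Request:
servo_tool(
  plan=[
    [0, 0, -0.05, 0, 0, 0, 0.6],
    [0, 0, -0.022, 0, 0, 0, 0.6],
    [0, 0, 0, 0, 0, 0, 0.6],
    [0, 0, 0, 0, 0, 0, 0],
    [0, 0, 0, 0, 0, 0, 0],
    [0, 0, 0, 0, 0, 0, 0],
    [0, 0, 0, 0, 0, 0, 0],
  ],
)

```text
clock: 8.45
position: [512.9, -4.9, 2.3]
ee_rot: [0.999, 0.043, 0.001, -0.0]
contact_force: [-0.9, 1.0, 4.5]
gripper_width: 20.8
grasp_force: 60.9
```

Request:
servo_tool(
  plan=[
    [0, 0, 0.12, 0, 0, 0, 0],
    [0, 0.1, 0.12, 0, 0, 0, 0],
    [0, 0.15, 0, 0, 0, 0, 0],
    [0, 0.15, 0, 0, 0, 0, 0],
    [0, 0, 0, 0, 0, 0, 0],
    [0, 0, 0, 0, 0, 0, 0],
  ],
)

```text
clock: 9.2
position: [511.9, 114.6, 73.3]
ee_rot: [0.999, 0.043, -0.001, 0.0]
contact_force: [0.3, 0.4, 0.4]
gripper_width: 20.7
grasp_force: 60.4
```

```bash
python3 st.py
python3 - <<'E'
from h import *
d=cam('scene');P=cloud(d)
save('scene2',d['image'])
m=(P[...,2]>40)&(P[...,2]<165)&(P[...,0]>560)&(P[...,1]>230)&(P[...,0]<800)&(P[...,1]<550)
print(m.sum(),np.percentile(P[m],[2,50,98],axis=0).round())
E
```

```text
t 9.2 pos [511.9 114.6  73.3] w 20.7 F [0.3 0.4 0.4] j [ 0.53  0.39 -0.44 -0.   -0.74  1.13]
closing yaw 94.89 tilt xy [-0.0013 -0.0005]
844 [[689. 330.  44.]
 [721. 365. 107.]
 [745. 388. 163.]]
```

View pics/scene2.png

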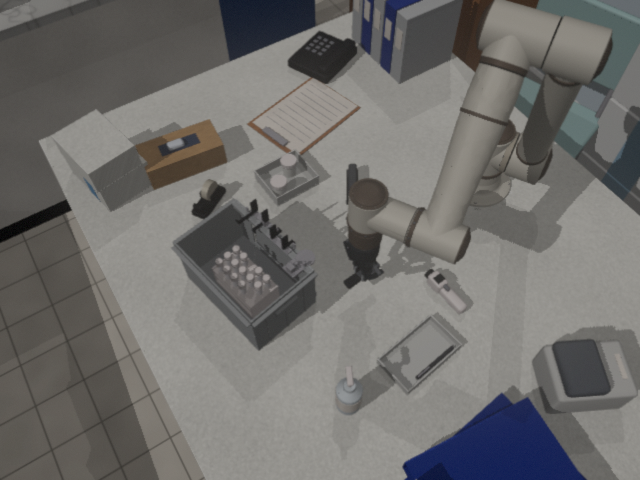

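The jars stand in their tray at (279,181) and (289,160). The highlighter is held over clear desk at (362,272), and the sanitizer at (348,395) is well away from the path.

Request:
servo_tool(
  plan=[
    [-0.01, 0.15, 0, 0, 0, 0.005, 0],
    [-0.01, 0.15, 0, 0, 0, 0.005, 0],
    [-0.01, 0.15, 0, 0, 0, 0.005, 0],
    [-0.01, 0.15, 0, 0, 0, 0.005, 0],
    [0, 0.15, 0, 0, 0, 0, 0],
    [0, 0.006, 0, 0, 0, 0, 0],
    [0, 0, -0.12, 0, 0, 0, 0],
    [0, 0, -0.06, 0, 0, 0, 0],
    [0, 0, 0, 0, 0, 0, 0],
    [0, 0, 0, 0, 0, 0, 0],
  ],
)

```text
clock: 10.5
position: [501.3, 341.6, 20.7]
ee_rot: [0.998, 0.062, 0.001, -0.0]
contact_force: [0.6, 0.8, 0.1]
gripper_width: 20.3
grasp_force: 60.4
```

```bash
python3 st.py
```

```text
t 10.5 pos [501.3 341.6  20.7] w 20.3 F [0.6 0.8 0.1] j [ 0.86  0.57 -0.28  0.   -0.72  0.83]
closing yaw 97.15 tilt xy [0.0011 0.0008]
```

Request:
servo_tool(
  plan=[
    [0, 0, -0.03, 0, 0, 0, 0],
    [0, 0, -0.012, 0, 0, 0, 0],
    [0, 0, 0, 0, 0, 0, 0],
    [0, 0, 0, 0, 0, 0, 0.48],
    [0, 0, 0, 0, 0, 0, 0.48],
    [0, 0, 0, 0, 0, 0, 0.48],
    [0, 0, 0.1, 0, 0, 0, 0.48],
    [0, 0, 0.18, 0, 0, 0, 0.85],
    [0, 0, 0.18, 0, 0, 0, 0.85],
    [0, 0, 0.18, 0, 0, 0, 0.85],
    [0, 0, 0.18, 0, 0, 0, 0.85],
    [0, 0, 0.1, 0, 0, 0, 0.85],
    [0, 0, 0, 0, 0, 0, 0.85],
  ],
)

```text
clock: 12.12
position: [501.3, 342.5, 286.8]
ee_rot: [0.998, 0.063, 0.003, -0.002]
contact_force: [0.3, 0.3, -0.1]
gripper_width: 72.6
grasp_force: 0.0
```

```bash
python3 st.py
python3 - <<'E'
from h import *
d=cam('side');P=cloud(d);g=d['image'].astype(int).max(2)
for n in ('side','scene'):
    d=cam(n);P=cloud(d);g=d['image'].astype(int).max(2)
    m=(g<80)&(P[...,2]>0)&(P[...,2]<35)&(abs(P[...,0]-497)<85)&(abs(P[...,1]-351)<50)
    k,l,s,c=cv2.connectedComponentsWithStats(m.astype(np.uint8))
    for i in range(1,k):
        if s[i,4]>30: print(n,c[i],s[i,4],np.percentile(P[l==i][:,2],[5,50,95]).round(),cv2.minAreaRect(P[l==i][:,:2].astype(np.float32)))
E
```

```text
t 12.125 pos [501.3 342.5 286.8] w 72.6 F [ 0.3  0.3 -0.1] j [ 0.87  0.32  0.05  0.   -1.29  0.83]
closing yaw 97.19 tilt xy [0.005 0.005]
side [277.96629213 193.26966292] 178 [ 6. 11. 15.] ((475.9974670410156, 388.8153381347656), (125.55728149414062, 22.664701461791992), 4.636997699737549)
side [288.5620915  201.64379085] 306 [ 7. 17. 21.] ((499.5762634277344, 338.865478515625), (34.68491744995117, 106.83609771728516), 89.50923156738281)
scene [414.55614973 351.70855615] 374 [12. 18. 24.] ((501.7784423828125, 340.9645690917969), (106.16522979736328, 27.136703491210938), 8.451434135437012)
scene [437.02083333 360.26388889] 144 [ 7. 12. 17.] ((477.3639221191406, 391.3542175292969), (128.7775115966797, 9.806098937988281), 6.61204195022583)
```

Request:
servo_tool(
  plan=[
    [0.068, -0.155, 0, 0, 0, 0.005, 0.8],
    [0.068, -0.155, 0, 0, 0, 0.005, 0.8],
    [0.068, -0.155, 0, 0, 0, 0.005, 0.8],
    [0.068, -0.155, 0, 0, 0, 0.005, 0.8],
    [0.068, -0.155, 0, 0, 0, 0.005, 0.8],
    [0.068, -0.155, 0, 0, 0, 0.005, 0.8],
    [0.068, -0.155, 0, 0, 0, 0.005, 0.8],
    [0.068, -0.155, 0, 0, 0, 0.003, 0.8],
    [0, 0, 0, 0, 0, 0, 0.8],
    [0, 0, 0, 0, 0, 0, 0.8],
    [0, 0, 0, 0, 0, 0, 0.8],
  ],
)

```text
clock: 13.65
position: [663.2, -29.1, 282.8]
ee_rot: [0.995, 0.101, -0.0, -0.0]
contact_force: [-0.1, 0.4, 0.3]
gripper_width: 68.3
grasp_force: 0.0
```

```bash
python3 st.py
cat > tabs.py <<'E'
from h import *
import sys
for n in ('wrist','side','scene'):
    d=cam(n);P=cloud(d);g=d['image'].astype(int).max(2)
    if n=='wrist': save(sys.argv[1],d['image'])
    m=(g<75)&(P[...,2]>190)&(P[...,2]<228)&(P[...,0]>560)&(P[...,0]<720)&(P[...,1]>-200)&(P[...,1]<60)
    k,l,s,c=cv2.connectedComponentsWithStats(m.astype(np.uint8))
    for i in range(1,k):
        if s[i,4]>40:
            r=cv2.minAreaRect(P[l==i][:,:2].astype(np.float32));print(n,c[i].round(),s[i,4],np.percentile(P[l==i][:,2],[5,50,95]).round(),np.round(r[0],1),np.round(r[1],1),round(r[2],1))
E
python3 tabs.py w3
```

```text
t 13.65 pos [663.2 -29.1 282.8] w 68.3 F [-0.1  0.4  0.3] j [ 0.2   0.43  0.2  -0.   -1.35  1.57]
closing yaw 101.62 tilt xy [-0.0009 -0.    ]
wrist [285. 250.] 508 [196. 221. 224.] [661.6  -7.8] [20.  6.] 9.8
wrist [355. 251.] 500 [195. 221. 224.] [670.3 -50.5] [19.4  5.8] 11.4
wrist [432. 275.] 677 [193. 213. 220.] [ 662.8 -103.6] [20.1  5.9] 11.4
wrist [497. 275.] 816 [192. 210. 220.] [ 670.8 -145.8] [19.7  5.2] 12.5
side [381. 218.] 291 [192. 209. 222.] [665.8 -31.3] [21.1 51.9] 10.0
side [388. 243.] 144 [192. 207. 219.] [ 662.7 -107. ] [21.1  8.2] 12.6
side [397. 258.] 140 [191. 207. 219.] [ 670.6 -148.8] [18.9  8. ] 13.2
scene [253. 204.] 50 [192. 204. 217.] [ 672.  -143.9] [18.7  7.4] 1.8
scene [264. 214.] 51 [192. 207. 223.] [ 664.2 -101. ] [19.9  6.3] 11.1
scene [272. 230.] 62 [191. 210. 223.] [671.  -47.7] [20.8  6.4] 12.7
scene [284. 240.] 60 [192. 211. 224.] [661.6  -5.9] [23.2  6.5] 12.6
```

View pics/w3.png

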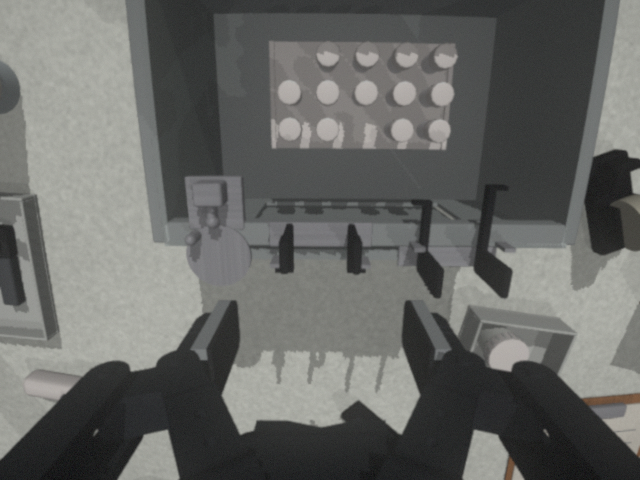

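The wrist view shows the main tabs at (285,250) and (355,251), centred between the fingers at column 320. The safety tabs are at (432,275) and (497,275), and the trays are clear of the gripper.

Request:
servo_tool(
  plan=[
    [0.008, 0, -0.14, 0, 0, 0, 0.76],
    [0, 0, -0.12, 0, 0, 0, 0.76],
    [0, 0, -0.05, 0, 0, 0, 0.76],
    [0, 0, 0, 0, 0, 0, 0.76],
    [0, 0, 0, 0, 0, 0, 0.76],
  ],
)

```text
clock: 14.42
position: [667.2, -30.1, 192.2]
ee_rot: [0.995, 0.101, 0.002, 0.0]
contact_force: [-0.5, 0.1, -0.0]
gripper_width: 64.7
grasp_force: 0.0
```

```bash
python3 st.py
```

```text
t 14.425 pos [667.2 -30.1 192.2] w 64.7 F [-0.5  0.1 -0. ] j [ 0.2   0.48  0.06  0.   -1.15  1.58]
closing yaw 101.56 tilt xy [ 0.0035 -0.    ]
```

Request:
servo_tool(
  plan=[
    [0, 0, -0.01, 0, 0, 0, 0.55],
    [0, 0, 0, 0, 0, 0, 0.4],
    [0, 0, 0, 0, 0, 0, 0.36],
    [0, 0, 0, 0, 0, 0, 0.36],
    [0, 0, 0, 0, 0, 0, 0.36],
    [0, 0, 0, 0, 0, 0, 0.36],
    [0, 0, 0, 0, 0, 0, 0.36],
    [0, 0, 0, 0, 0, 0, 0.36],
  ],
)

```text
clock: 15.42
position: [666.8, -28.3, 190.3]
ee_rot: [0.995, 0.101, 0.002, -0.001]
contact_force: [-2.9, 7.3, 7.9]
gripper_width: 31.2
grasp_force: 17.9
```

```bash
python3 st.py; python3 tabs.py w4
```

```text
t 15.425 pos [666.8 -28.3 190.3] w 31.2 F [-2.9  7.3  7.9] j [ 0.2   0.48  0.06 -0.   -1.14  1.58]
closing yaw 101.58 tilt xy [0.0041 0.0025]
wrist [284. 336.] 1693 [195. 220. 225.] [664.5 -15.7] [23.2  5.9] 15.0
wrist [357. 337.] 1769 [195. 220. 225.] [669.9 -42.1] [23.1  6. ] 8.4
wrist [250. 322.] 437 [201. 212. 222.] [668.5  -1.6] [2.  5.9] 16.5
wrist [391. 323.] 450 [201. 212. 221.] [679.  -53.6] [2.2 5.8] 8.2
wrist [564. 412.] 401 [191. 200. 213.] [ 642.5 -149.2] [5.2 7.3] 38.1
wrist [482. 415.] 135 [203. 209. 216.] [ 641.  -104.8] [6.2 2.8] 9.9
side [381. 219.] 304 [193. 210. 226.] [664.2 -34.1] [23.1 56.7] 26.4
side [372. 245.] 149 [191. 207. 218.] [ 634.4 -109.4] [ 7.5 19.9] 86.2
side [377. 260.] 160 [192. 207. 219.] [ 634.5 -152.6] [ 6.7 20.3] 85.9
scene [272. 233.] 60 [192. 209. 225.] [673.2 -41. ] [ 9.4 19.2] 81.5
```

Both tabs are in and the gate has sprung ajar, with the safety tabs now at x≈634. Next I let go of the main catch and rise.

Request:
servo_tool(
  plan=[
    [0, 0, 0, 0, 0, 0, 0.76],
    [0, 0, 0, 0, 0, 0, 0.76],
    [0, 0, 0, 0, 0, 0, 0.76],
    [0, 0, 0.15, 0, 0, 0, 0.76],
    [0, 0, 0.15, 0, 0, 0, 0.76],
    [-0.05, 0, 0, 0, 0, 0, 0.76],
    [-0.05, 0, 0, 0, 0, 0, 0.76],
    [0, 0, 0, 0, 0, 0, 0.76],
    [0, 0, 0, 0, 0, 0, 0.76],
  ],
)

```text
clock: 16.7
position: [636.4, -30.6, 277.1]
ee_rot: [0.995, 0.1, -0.0, 0.0]
contact_force: [-0.2, -0.4, 0.4]
gripper_width: 64.8
grasp_force: 0.0
```

```bash
python3 st.py; python3 tabs.py w5
```

```text
t 16.7 pos [636.4 -30.6 277.1] w 64.8 F [-0.2 -0.4  0.4] j [ 0.21  0.38  0.12  0.   -1.31  1.57]
closing yaw 101.52 tilt xy [ 0.     -0.0003]
wrist [290. 211.] 529 [194. 222. 224.] [661.6  -7.6] [19.6  5.9] 11.4
wrist [363. 212.] 564 [194. 222. 224.] [669.6 -50.6] [20.5  6.1] 10.2
wrist [436. 281.] 804 [192. 211. 220.] [ 634.4 -106.5] [ 6.2 20. ] 88.8
wrist [499. 293.] 930 [192. 209. 220.] [ 634.  -149.6] [ 5.9 20.1] 89.6
side [381. 218.] 294 [193. 208. 223.] [665.8 -31.3] [21.1 51.8] 11.3
side [372. 245.] 147 [192. 207. 219.] [ 634.2 -109.9] [ 7.7 19.7] 81.9
side [377. 260.] 162 [191. 207. 219.] [ 634.3 -152.9] [ 8.  19.7] 83.6
scene [265. 197.] 49 [194. 208. 219.] [ 635.4 -147.2] [17.7  7. ] 0.4
scene [274. 209.] 56 [192. 205. 220.] [ 636.3 -104.9] [19.3  9.9] 5.0
scene [273. 230.] 63 [194. 212. 223.] [671.5 -47.7] [20.3  8.2] 13.1
scene [284. 240.] 61 [192. 211. 223.] [663.   -5.6] [20.   8.2] 12.4
```

Request:
servo_tool(
  plan=[
    [-0.003, -0.11, 0, 0, 0, -0.05, 0.76],
    [-0.003, -0.11, 0, 0, 0, -0.05, 0.76],
    [0, -0.105, 0, 0, 0, 0, 0.76],
    [0, 0, -0.13, 0, 0, 0, 0.76],
    [0, 0, -0.12, 0, 0, 0, 0.76],
    [0, 0, -0.035, 0, 0, 0, 0.76],
    [0, 0, 0, 0, 0, 0, 0.76],
    [0, 0, 0, 0, 0, 0, 0.76],
  ],
)

```text
clock: 17.85
position: [635.5, -127.8, 193.6]
ee_rot: [1.0, 0.001, 0.002, 0.0]
contact_force: [0.1, 0.2, 0.3]
gripper_width: 65.1
grasp_force: 0.0
```

```bash
python3 st.py
```

```text
t 17.85 pos [ 635.5 -127.8  193.6] w 65.1 F [0.1 0.2 0.3] j [ 0.05  0.45  0.01  0.   -1.13  1.52]
closing yaw 90.1 tilt xy [ 0.0033 -0.0005]
```

Now I pinch fully; the spring holds the gate near 0.2–0.5, so it stays in the grip.

Request:
servo_tool(
  plan=[
    [-0.003, 0, -0.013, 0, 0, 0, 0.5],
    [0, 0, 0, 0, 0, 0, 0.36],
    [0, 0, 0, 0, 0, 0, 0.2],
    [0, 0, 0, 0, 0, 0, 0],
    [0, 0, 0, 0, 0, 0, 0],
    [0, 0, 0, 0, 0, 0, 0],
  ],
)

```text
clock: 18.6
position: [634.9, -128.3, 191.5]
ee_rot: [1.0, 0.001, 0.003, 0.001]
contact_force: [-0.9, 0.0, 7.2]
gripper_width: 27.7
grasp_force: 61.7
```

```bash
python3 st.py
python3 - <<'E'
import numpy as np
H=np.array([634.3,41.7]);S=lambda p:H+170*np.array([np.sin(p),-np.cos(p)])
a=np.arange(0.2,1.61,0.1)
for x in a: print(x.round(2),S(.197-x).round(1),((S(.197-x)-S(.297-x))/300).round(4))
E
```

```text
t 18.6 pos [ 634.9 -128.3  191.5] w 27.7 F [-0.9  0.   7.2] j [ 0.05  0.45  0.    0.   -1.12  1.52]
closing yaw 90.13 tilt xy [ 0.006  -0.0017]
0.2 [ 633.8 -128.3] [-0.0566 -0.0027]
0.3 [ 616.8 -127.4] [-0.0566  0.003 ]
0.4 [ 600.  -124.8] [-0.056   0.0086]
0.5 [ 583.6 -120.6] [-0.0548  0.0142]
0.6 [ 567.6 -114.7] [-0.0532  0.0196]
0.7 [ 552.4 -107.2] [-0.0509  0.0248]
0.8 [537.9 -98.3] [-0.0482  0.0298]
0.9 [524.4 -88. ] [-0.045   0.0344]
1.0 [512.  -76.4] [-0.0413  0.0387]
1.1 [500.8 -63.6] [-0.0373  0.0427]
1.2 [491.  -49.7] [-0.0328  0.0462]
1.3 [482.6 -35. ] [-0.028   0.0492]
1.4 [475.7 -19.4] [-0.023   0.0518]
1.5 [470.4  -3.3] [-0.0177  0.0538]
1.6 [466.7  13.3] [-0.0122  0.0553]
```

Request:
servo_tool(
  plan=[
    [-0.0566, 0.003, 0, 0, 0, -0.05, 0],
    [-0.056, 0.0086, 0, 0, 0, -0.05, 0],
    [-0.0548, 0.0142, 0, 0, 0, -0.05, 0],
    [-0.0532, 0.0196, 0, 0, 0, -0.05, 0],
    [0, 0, 0, 0, 0, 0, 0],
  ],
)

```text
clock: 19.23
position: [568.6, -115.3, 191.5]
ee_rot: [0.98, -0.197, 0.004, 0.001]
contact_force: [-0.0, -3.7, 7.4]
gripper_width: 27.8
grasp_force: 61.6
```

```bash
python3 st.py
```

```text
t 19.225 pos [ 568.6 -115.3  191.5] w 27.8 F [-0.  -3.7  7.4] j [ 0.08  0.34 -0.17  0.   -1.06  1.09]
closing yaw 67.23 tilt xy [ 0.0072 -0.0029]
```

Tracking the arc with little force, so I continue through the detent to about 1.55.

Request:
servo_tool(
  plan=[
    [-0.0509, 0.0248, 0, 0, 0, -0.05, 0],
    [-0.0482, 0.0298, 0, 0, 0, -0.05, 0],
    [-0.045, 0.0344, 0, 0, 0, -0.05, 0],
    [-0.0413, 0.0387, 0, 0, 0, -0.05, 0],
    [-0.0373, 0.0427, 0, 0, 0, -0.05, 0],
    [-0.0328, 0.0462, 0, 0, 0, -0.05, 0],
    [-0.028, 0.0492, 0, 0, 0, -0.05, 0],
    [-0.023, 0.0518, 0, 0, 0, -0.05, 0],
    [-0.0177, 0.0538, 0, 0, 0, -0.05, 0],
    [-0.007, 0.0275, 0, 0, 0, -0.025, 0],
    [0, 0, 0, 0, 0, 0, 0],
    [0, 0, 0, 0, 0, 0, 0],
    [0, 0, 0, 0, 0, 0, 0],
    [0, 0, 0, 0, 0, 0, 0],
    [0, 0, 0, 0, 0, 0, 0],
    [0, 0, 0, 0, 0, 0, 0],
    [0, 0, 0, 0, 0, 0, 0],
  ],
)

```text
clock: 21.35
position: [468.0, 4.3, 191.4]
ee_rot: [0.781, -0.624, 0.001, 0.0]
contact_force: [-5.5, -2.3, 17.0]
gripper_width: 28.0
grasp_force: 63.8
```

```bash
python3 st.py
python3 - <<'E'
from h import *
d=cam('side'); save('side6',d['image']); P=cloud(d)
m=(abs(P[...,0]-469)<38)&(abs(P[...,1]+335)<40)&(P[...,2]>52)&(P[...,2]<80)
print(np.percentile(P[m],[1,50,99],axis=0).round(1))
E
```

```text
t 21.35 pos [468.    4.3 191.4] w 28.0 F [-5.5 -2.3 17. ] j [ 0.36  0.15 -0.43  0.   -0.99 -0.14]
closing yaw 12.79 tilt xy [ 0.0017 -0.0026]
[[ 444.1 -359.6   52.8]
 [ 467.4 -339.8   65.5]
 [ 490.8 -312.8   68.4]]
```

View pics/side6.png

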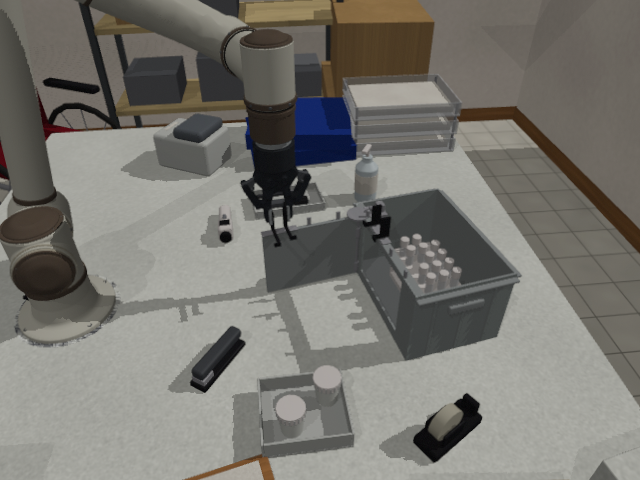

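The gate stands square to the front at (265–360,220–290), with its catch held in the fingers at (283,235). Both jars are upright in their tray at (290,412) and (327,385), and nothing else has moved.

```bash
python3 -c "
from bench import arm
print(arm.job_done())"
```

```text
the job is handed in; nothing more can be done
None
```

I handed the job in at about 21 s: the jar stands in its tray, the highlighter lies in the pen tray, and the fingers hold the gate open at about 1.55 rad; no verdict was returned.

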